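# Press open the touch-latch parts cupboard

## Robot

A 7-joint arm with a two-finger parallel gripper is mounted at the origin on the work surface. World frame = base frame: x ahead of the robot, y to its left, z up, the work surface at z = 0. Lengths are in mm, angles in rad, forces in N, time in s.
With the tool pointing down it reaches from about 425 to 950 mm from the base axis. Payload 4.7 kg.
Tool frame: the origin (TCP) lies midway between the tips of the shut fingers; the grasp point (between the pads) lies robot.hold_point_z behind it (robot.hold_point_z is the distance from the TCP to the grasp point, in mm); z points along the fingers, y is the line along which they close (so a half turn about z gives the same grasp; the last joint's range is limited). The gripper opens to 85 mm and grips with 20 to 120 N. Pads are 22 mm wide; open, the fingers measure 114 mm over their backs; the gripper's body (76 mm by 85 mm) begins 54 mm behind the grasp point. The pads swing forward as they close: fully open they stand 13 mm farther back than shut.
Start: joints at [1.261, 0.469, -0.049, 1.532, 0.024, 1.141, -0.082], TCP at [187.105, -648.568, 231.335] pointing down, gripper open.
Joint ranges: [-2.59, 2.59], [-0.33, 1.99], [-1.39, 1.29], [0.1, 2.45], [-1.04, 4.18], [0.21, 1.99], [-2.66, 2.66]. Speed limits (rad/s): [2.57, 2.57, 3.14, 3.14, 3.14, 3.14, 3.14].

## Interface

Orientations are given as a unit quaternion [x, y, z, w].
In Python, from plant import sensors, eyes, job, boxes_of, robot gives the robot as it stands. The module is installed in compiled form; this text tells all that it offers.
- The arm moves only by the tool jog_arm, never from a script. Its argument "increments" is a list of rows, each an object with "travel": the shift along the tool's x, y, z in m, a list of three; "dr": the turn, a rotation vector about the tool's x, y, z in rad, a list of three; "grip": the finger opening in m, from 0 to 0.0854. A call has 1 to 12 rows; each row shifts and turns the commanded pose from where the row before left it, along the tool's axes as they then stand; what a row does not reach is not made up. A row lasts 1/10 s, in which the tool goes at most 50 mm and 8.59 degrees, less where a joint would pass 70% of its speed; a pose out of reach is approached as far as the arm can. A call with a gripper value outside its range is refused whole. The fingers move at their own pace and stop on an object; the grip force is fixed at half the most. Time passes only in rows, so rows that do not move let the fingers close. It gives the time, the measured TCP pose, the force, the opening and the grip force at its end, in the units of the state.
- sensors.state(): the state, without advancing time (a new reading comes with each control period).
- eyes.snapshot(name): name is "scene" or "side" or "wrist"; returns the picture (400x640x3 uint8, red, green, blue); there is no depth.
- eyes.get_calibration(name): a dict with "fovy" (degrees; the focal length in pixels is half the picture's height over the tangent of half this angle, whatever the lens; pixels are square), "cx", "cy" (the principal point, pixels), "dist" ([k1, k2, p1, p2, k3] as OpenCV has them; the pictures are not rectified), "extrinsics" (4x4, takes a point from camera to world coordinates). Camera axes: x right, y down, z forward; pixel columns grow to the right and rows downward; lengths in mm; the calibration is good to about 2 mm. A picture is of the moment at which its call begins: read the wrist's pose just before it. get_calibration takes no time and is no camera call; for the wrist camera it gives the pose at the moment of the call.
- job.sign_off(): hands the job in; it is judged then, once.
Trained networks look in the newest picture that a camera, given by its name, has taken for a name from the list of things; names that differ only in an ending like _2 or _b are one class to them, and where a whole thing is asked for, a point or a joint stands for the part that bears it (a point fixed in the world has none). Each returns a list of dicts, best first, with "score" (0 to 1); they miss things now and then, are a little off and sometimes report something else, mostly with a low value. They report only what shows in the picture. A call takes as long as a camera call. They do not tell look-alikes from the thing itself.
- boxes_of(camera, target): "rect" ([centre column, centre row, width, height] in pixels, round what is visible of it).
The state is a dict: "time_s": time; "qpos": joint angles; "joint_velocities": joint speeds; "joint_torque": joint torques, N m; "ee_pos": TCP position; "ee_rot": TCP orientation; "contact_force": force on the tool from outside, world axes, zero at the start; "ft_torque": the same for the moment, N m; "width": finger opening in mm; "grasp_force": force on a finger pad.
Only numpy, scipy, OpenCV 4.12 (cv2) and the standard library are available. Lean on these libraries where they do the work, as an engineer would, in place of code of your own. Each camera call takes 0.05 s, during which the arm holds its last target. There are 200 camera calls.

## Task

Two small cupboards with handle-less push-to-open doors stand on the assembly bench, and the next build needs the parts in the one that has the flanged hub (wide disc with a narrow boss) standing on its roof. With your fingertips press the steel mark on that door until the catch lets go and the door springs ajar, then reach behind its free edge and push the door wide open, square to the cupboard front or further. Push gently and do not grip the door; leave the other cupboard shut and everything else standing where it is.

Things in the scene. Friction and masses are not known exactly. Their poses are not given: they have to be found in the camera images.
- left_door (a joint): Left door, rad. 0 = shut, latched; opens outward on a vertical hinge at the cupboard end nearer the robot. Negative = pressed in: the catch lets go at about -0.018 (4 mm and 5 to 6 N at the press mark); stop at -0.037. When the finger then draws back, a plunger pushes it to about 0.45 (ajar) in about a second; from there it moves freely, damped, and stays where left. 1.57 = square to the front; limit 1.9. Never relatches.
- left_press (a point): press mark on the left door: flush steel disc 24 mm across on the outer face, at the upper free corner: 205 mm from the hinge line, 33 mm from the free edge, 31 mm below roof level (169 mm above the bench). Turns with the door; its -x axis points out of the outer face.
- left_hinge (a point): point on the left door's hinge line, level with the door's top edge (195 mm above the bench), in the plane of its inner face. Frame turns with the door: -x out of the outer face (15 mm away), +x to the inner side; the free edge is 238 mm along its -y axis. A strike sticks 34 mm out of the inner face 205 mm from this line, at only 80 to 108 mm above the bench.
- left_cupboard: Left cupboard, fixed: grey case 250 wide, 170 deep, 200 high, with a white handle-less door 238 wide, 186 high, 15 thick. Origin at the centre of its underside, z up; -x points out through the door. Case front 85 mm from the origin, shut door's outer face 109 mm. Flat roof at 200 mm. Hinge on its own +y side.
- right_door (a joint): Right door, rad. 0 = shut, latched; opens outward on a vertical hinge at the cupboard end nearer the robot. Negative = pressed in: the catch lets go at about -0.018 (4 mm and 5 to 6 N at the press mark); stop at -0.037. When the finger then draws back, a plunger pushes it to about 0.45 (ajar) in about a second; from there it moves freely, damped, and stays where left. 1.57 = square to the front; limit 1.9. Never relatches.
- right_press (a point): press mark on the right door: flush steel disc 24 mm across on the outer face, at the upper free corner: 205 mm from the hinge line, 33 mm from the free edge, 31 mm below roof level (169 mm above the bench). Turns with the door; its -x axis points out of the outer face.
- right_hinge (a point): point on the right door's hinge line, level with the door's top edge (195 mm above the bench), in the plane of its inner face. Frame turns with the door: -x out of the outer face (15 mm away), +x to the inner side; the free edge is 238 mm along its +y axis. A strike sticks 34 mm out of the inner face 205 mm from this line, at only 80 to 108 mm above the bench.
- right_cupboard: Right cupboard, fixed: grey case 250 wide, 170 deep, 200 high, with a white handle-less door 238 wide, 186 high, 15 thick. Origin at the centre of its underside, z up; -x points out through the door. Case front 85 mm from the origin, shut door's outer face 109 mm. Flat roof at 200 mm. Hinge on its own -y side.
- hub_mid (a point): flanged hub, black, loose, standing on the rear half of one cupboard's roof: a wide flat disc 84 across and 10 thick, below a narrow boss 38 across; 45 high. Point at half height on its axis.
- drum_mid (a point): plain drum, black, loose, standing on the rear half of the other cupboard's roof: a straight ribbed cylinder 54 across, 45 high. Point at half height on its axis.
- yellow_bin: open yellow bin 100 x 140 x 65 high, loose on the bench; origin under its centre.
- black_bin: open black bin 80 x 100 x 45 high, loose on the bench; origin under its centre.
- screwdriver: screwdriver lying on the bench, about 160 long.
- bearing: steel ring 52 across, 15 high, flat on the bench; origin under its centre.
- shaft_center (a point): steel pin 24 across, 60 high, standing on the bench; its centre.
- jar: white jar 56 across, 80 high, standing on the bench; origin under its centre.
There are look-alikes about, which are no part of the job. Leave any pink look-alike of the part that bears hub_mid alone.

How it is judged:
By the outcome, as a careful person would: the job done as asked, in the order asked, and still so for the second after the job is handed in, with the robot touching nothing.
It also fails if it takes over 61 s, if anything falls off the work surface, if the arm or the gripper's body presses on something with over 40 N, if the wrist force passes 120 N, or if a joint passes its speed limit or range.

## Working session

There is one attempt and no reset: what is moved stays moved. The work goes in short steps, Python scripts to look and compute and a tool call to move; the robot and the scene stay as the last step left them, time stands still between calls to the robot, and variables do not carry over. Pictures are saved under pics/ and viewed, at most 10 in all, crops included, and the job is handed in when it is done.

Besides the shell and the picture viewer there is one more tool, called after "Request:" by a JSON object that holds its "method" and its "body", one argument or row to a line. jog_arm: Moves the arm, as the interface text tells. Its arguments: {"type":"object","properties":{"increments":{"type":"array"}},"required":["increments"]}

```bash
mkdir -p pics; python3 - <<'E'
from plant import sensors, eyes, job, boxes_of, robot
import cv2,numpy as np
s=sensors.state();print(s)
print(robot.hold_point_z)
for c in ["scene","side"]:
    im=eyes.snapshot(c);cv2.imwrite(f"pics/{c}0.png",im[:,:,::-1]);k=eyes.get_calibration(c)
    print(c,k["fovy"],k["cx"],k["cy"],k["dist"],np.round(k["extrinsics"],3).tolist())
    for n in ["hub_mid","drum_mid","left_cupboard","right_cupboard","left_press","right_press","jar","yellow_bin"]:
        print(n,[(round(d["score"],2),np.round(d["rect"]).tolist()) for d in boxes_of(c,n)[:3]])
E
```

```text
{'time_s': 0.0, 'qpos': array([ 1.26111765,  0.46948883, -0.04859111,  1.53371132,  0.02409211,
        1.14100679, -0.08229736]), 'joint_velocities': array([ 1.13041958e-04, -3.18922416e-04,  1.22862189e-03,  2.71370315e-03,
       -4.40973135e-04,  7.17145426e-04,  2.54521287e-05]), 'joint_torque': array([-1.82140120e-04, -5.10320807e+01, -4.68967727e-02, -2.37715977e+01,
        1.06513890e-02,  7.43722601e-03,  3.82521790e-06]), 'ee_pos': array([ 186.88916643, -647.99081306,  230.22210166]), 'ee_rot': array([ 9.90159127e-01,  1.39942396e-01, -1.76515724e-04, -9.98999269e-04]), 'contact_force': array([-0.05837633,  0.00315608,  0.24093358]), 'ft_torque': array([ 0.02382901,  0.01976664, -0.01442803]), 'grasp_force': 0.0, 'width': 85.30142586970878}
18.700000000000003
scene 57.60867676642313 325.72111277732085 200.2154290745604 [-0.07029926  0.          0.          0.          0.        ] [[-0.566, 0.641, -0.518, 1035.709], [0.824, 0.438, -0.359, 424.432], [-0.003, -0.63, -0.776, 960.713], [0.0, 0.0, 0.0, 1.0]]
hub_mid [(0.95, [414.0, 204.0, 33.0, 28.0]), (0.91, [481.0, 245.0, 24.0
[... 528 characters left out ...]
  0.        ] [[-0.766, -0.487, 0.419, 0.787], [-0.642, 0.582, -0.498, 683.348], [-0.001, -0.651, -0.759, 1106.325], [0.0, 0.0, 0.0, 1.0]]
hub_mid [(0.92, [338.0, 338.0, 30.0, 28.0]), (0.74, [294.0, 259.0, 32.0, 28.0]), (0.66, [286.0, 383.0, 29.0, 33.0])]
drum_mid [(0.51, [419.0, 122.0, 21.0, 20.0])]
left_cupboard [(0.65, [276.0, 263.0, 103.0, 101.0])]
right_cupboard [(0.66, [412.0, 160.0, 103.0, 101.0]), (0.49, [387.0, 167.0, 43.0, 86.0])]
left_press [(0.65, [280.0, 219.0, 84.0, 11.0])]
right_press [(0.72, [279.0, 221.0, 90.0, 9.0]), (0.58, [388.0, 170.0, 46.0, 87.0])]
jar [(0.68, [331.0, 139.0, 14.0, 26.0])]
yellow_bin [(0.76, [246.0, 196.0, 49.0, 47.0]), (0.74, [291.0, 170.0, 8.0, 18.0])]
```

```bash
python3 -c "
import cv2
for c in ['scene','side']:
    cv2.imwrite(f'pics/{c}0z.png',cv2.resize(cv2.imread(f'pics/{c}0.png')[60:,130:530],None,fx=1.75,fy=1.75,interpolation=3))"
```

```text
(no output)
```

View pics/scene0z.png

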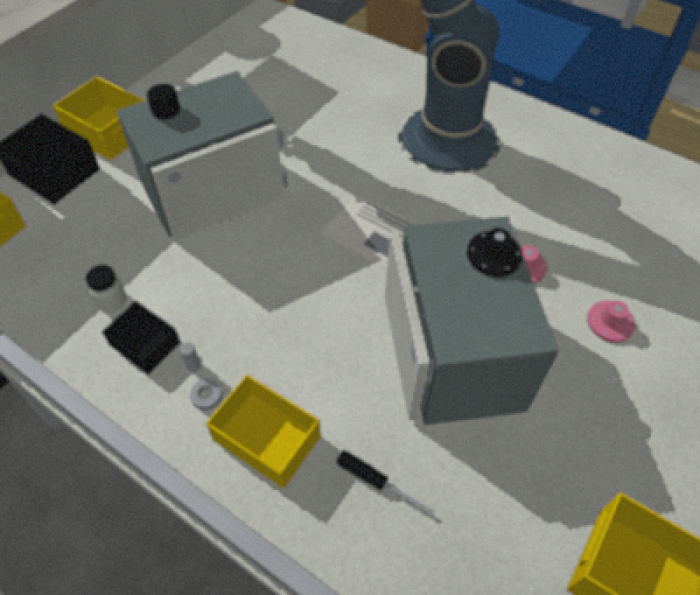

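View pics/side0z.png

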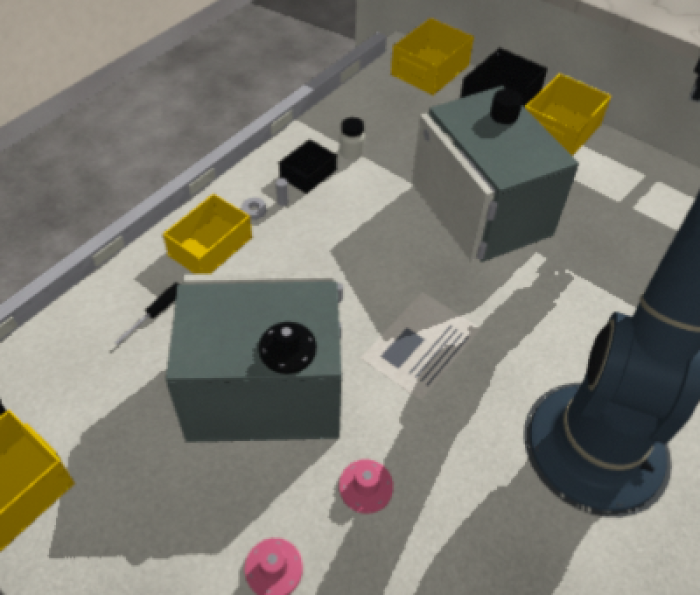

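The hub stands on the cupboard at zoomed scene (480,310) / side (255,355), and its door is at the scene-left side. The other cupboard has the drum, and the pink hubs are decoys. Next I fit both cupboards' poses from their roof corners.

```bash
cat > h.py <<'E'
import numpy as np, cv2
from scipy.optimize import least_squares
from scipy.spatial.transform import Rotation as R
def cam(k):
    f=200/np.tan(np.radians(k["fovy"])/2); K=np.array([[f,0,k["cx"]],[0,f,k["cy"]],[0,0,1.]])
    return K,np.array(k["dist"],float),np.array(k["extrinsics"])
def proj(k,P):
    K,d,E=cam(k);W=np.linalg.inv(E);r=cv2.Rodrigues(W[:3,:3])[0]
    return cv2.projectPoints(np.array(P,float).reshape(-1,1,3),r,W[:3,3],K,d)[0].reshape(-1,2)
def onplane(k,uv,z):
    K,d,E=cam(k);n=cv2.undistortPoints(np.array(uv,float).reshape(-1,1,2),K,d).reshape(-1,2)
    D=np.c_[n,np.ones(len(n))]@E[:3,:3].T;o=E[:3,3]
    return o+D*((z-o[2])/D[:,2])[:,None]
E
python3 - <<'E'
from plant import eyes
from h import *
z=lambda L:np.array(L)/1.75+[130-.2,60-.2]
o={"scene":z([(405,228),(508,218),(556,350),(430,362)]),"side":z([(338,283),(341,377),(168,377),(178,283)])}
for c in o: print(c,np.round(onplane(eyes.get_calibration(c),o[c],200)).tolist())
# order hingefront, hingeback, freeback, freefront
for s in (1,-1):
    L=np.array([(-85,125*s,200),(85,125*s,200),(85,-125*s,200),(-85,-125*s,200)],float)
    def W(p,L):
        return np.c_[L[:,:2]@R.from_euler('z',p[2]).as_matrix()[:2,:2].T+p[:2],L[:,2]]
    best=None
    for a in np.arange(0,6.3,.7):
        r=least_squares(lambda p:np.concatenate([(proj(eyes.get_calibration(c),W(p,L))-o[c]).ravel() for c in o]),[500,-100,a])
        if best is None or r.cost<best.cost:best=r
    print(s,best.x,best.cost,np.round(best.fun,1))
for c,u in (("scene",(414,204)),("side",(294,259))):
    print(onplane(eyes.get_calibration(c),[u],222))
E
```

```text
scene [[443.0, 133.0, 200.0], [331.0, 259.0, 200.0], [515.0, 418.0, 200.0], [628.0, 283.0, 200.0]]
side [[433.0, 130.0, 200.0], [324.0, 258.0, 200.0], [511.0, 415.0, 200.0], [625.0, 291.0, 200.0]]
1 [475.70627302 272.22111844   2.27186324] 11.739580601480094 [-0.5 -2.8  0.3 -1.6 -0.2  0.5  2.1  0.4  0.3 -1.1 -0.2 -0.6 -2.2 -0.3
  0.5 -0.8]
-1 [475.3318493  265.04882484   5.6317363 ] 14282.245705099369 [ 45.5 -11.8 -69.3   8.3 -59.1  10.3  76.4 -16.5   9.3  41.2  -7.5 -63.4
   1.2 -47.6   1.7  60.4]
[[423.45026605 279.55140217 222.        ]]
[[403.4696653 281.043     222.       ]]
```

Fit: the hub is on the left cupboard, centre (476,272), yaw 2.272 rad, residual about 2 px. So left_press is near (612,244,169), with its outward normal at (0.645,-0.764). I'll raise the tool, shut the fingers and cross over.

Request:
{"method": "jog_arm", "body": {
  "increments": [
    {"travel":[0,0,-0.05],"dr":[0,0,0],"grip":0},
    {"travel":[0,0,-0.05],"dr":[0,0,0],"grip":0},
    {"travel":[0,0,-0.05],"dr":[0,0,0],"grip":0},
    {"travel":[0,0,-0.04],"dr":[0,0,0],"grip":0},
    {"travel":[0.037,-0.033,0],"dr":[0,0,0],"grip":0},
    {"travel":[0.037,-0.033,0],"dr":[0,0,0],"grip":0},
    {"travel":[0.037,-0.033,0],"dr":[0,0,0],"grip":0},
    {"travel":[0.037,-0.033,0],"dr":[0,0,0],"grip":0},
    {"travel":[0.037,-0.033,0],"dr":[0,0,0],"grip":0},
    {"travel":[0.037,-0.033,0],"dr":[0,0,0],"grip":0},
    {"travel":[0.037,-0.033,0],"dr":[0,0,0],"grip":0},
    {"travel":[0.037,-0.033,0],"dr":[0,0,0],"grip":0}
  ]
}}

```text
time_s: 2.1
ee_pos: [399.0, -310.9, 421.7]
ee_rot: [0.99, 0.14, 0.0, 0.0]
contact_force: [1.4, -0.6, -0.2]
width: -0.3
grasp_force: 0.0
```

Request:
{"method": "jog_arm", "body": {
  "increments": [
    {"travel":[0.037,-0.033,0],"dr":[0,0,0.06],"grip":0},
    {"travel":[0.037,-0.033,0],"dr":[0,0,0],"grip":0},
    {"travel":[0.037,-0.033,0],"dr":[0,0,0],"grip":0},
    {"travel":[0.037,-0.033,0],"dr":[0,0,0],"grip":0},
    {"travel":[0.037,-0.033,0],"dr":[0,0,0],"grip":0},
    {"travel":[0.037,-0.033,0],"dr":[0,0,0],"grip":0},
    {"travel":[0.037,-0.033,0],"dr":[0,0,0],"grip":0},
    {"travel":[0.037,-0.033,0],"dr":[0,0,0],"grip":0},
    {"travel":[0,0,0],"dr":[0,0,0],"grip":0}
  ]
}}

```text
time_s: 3.0
ee_pos: [628.3, 19.4, 419.8]
ee_rot: [0.993, 0.116, -0.0, -0.003]
contact_force: [0.1, 0.3, 0.9]
width: -0.2
grasp_force: 0.0
```

Request:
{"method": "jog_arm", "body": {
  "increments": [
    {"travel":[0,0,0],"dr":[0,0,-0.117],"grip":0},
    {"travel":[0,0,0],"dr":[0,0,-0.117],"grip":0},
    {"travel":[0,0,0],"dr":[0,0,-0.117],"grip":0},
    {"travel":[0,0,0],"dr":[0,0,-0.117],"grip":0},
    {"travel":[0,0,0],"dr":[0.13,0,0],"grip":0},
    {"travel":[0,0,0],"dr":[0.13,0,0],"grip":0},
    {"travel":[0,0,0],"dr":[0.13,0,0],"grip":0},
    {"travel":[0,0,0],"dr":[0.13,0,0],"grip":0},
    {"travel":[0,0,0],"dr":[0.13,0,0],"grip":0},
    {"travel":[0,0,0],"dr":[0.13,0,0],"grip":0},
    {"travel":[0,0,0],"dr":[0,0,0],"grip":0}
  ]
}}

```text
time_s: 4.1
ee_pos: [628.1, 6.9, 416.0]
ee_rot: [0.871, 0.308, -0.131, -0.359]
contact_force: [-0.2, -0.3, -1.4]
width: 0.1
grasp_force: 0.0
```

```bash
cat > st.py <<'E'
from plant import sensors, eyes, boxes_of
from h import *
C=np.array([475.7,272.2]);yaw=2.272
Rz=R.from_euler('z',yaw).as_matrix()
def loc2w(p): return Rz@np.array(p,float)+[*C,0]
def w2loc(p): return Rz.T@(np.array(p,float)-[*C,0])
def show():
    s=sensors.state();T=R.from_quat(s["ee_rot"])
    print(round(s["time_s"],2),"ee",np.round(s["ee_pos"],1),"local",np.round(w2loc(s["ee_pos"]),1),"q",np.round(s["qpos"],2),"f",np.round(s["contact_force"],1))
    print("tool axes in cupboard frame (cols)\n",np.round(Rz.T@T.as_matrix(),3))
    return s,T
def move(T,d): # cupboard-frame delta -> tool
    return np.round(T.inv().apply(Rz@np.array(d,float)),1)
E
python3 - <<'E'
from st import *
s,T=show()
print("to prepress",move(T,np.array([-230,-86,169])-w2loc(s["ee_pos"])))
im=eyes.snapshot("wrist");cv2.imwrite("pics/w1.png",im[:,:,::-1])
k=eyes.get_calibration("wrist");print(proj(k,[loc2w([-109,-86,169])]))
print("drum",onplane(eyes.get_calibration("scene"),[(224,120)],222))
E
```

```text
4.1 ee [628.1   6.9 416. ] local [-301.1   54.7  416. ] q [ 0.48  0.69 -0.66  1.06 -0.27  1.94 -1.09] f [-0.2 -0.3 -1.4]
tool axes in cupboard frame (cols)
 [[-0.018 -0.708  0.706]
 [-1.     0.017 -0.008]
 [-0.006 -0.706 -0.708]]
to prepress [140.9 121.7 226.2]
[[341.47782815  64.82369639]]
drum [[ 453.10325072 -377.21577485  222.        ]]
```

View pics/w1.png

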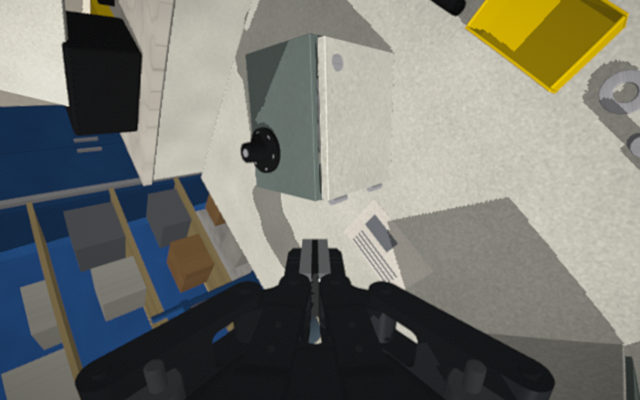

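The steel mark shows at (338,62) in the wrist picture, against a predicted (341,65), so the pose fit holds within a few mm. Moving to a point in front of the mark.

Request:
{"method": "jog_arm", "body": {
  "increments": [
    {"travel":[0.02,0.0174,0.0323],"dr":[0,0,0],"grip":0},
    {"travel":[0.02,0.0174,0.0323],"dr":[0,0,0],"grip":0},
    {"travel":[0.02,0.0174,0.0323],"dr":[0,0,0],"grip":0},
    {"travel":[0.02,0.0174,0.0323],"dr":[0,0,0],"grip":0},
    {"travel":[0.02,0.0174,0.0323],"dr":[0,0,0],"grip":0},
    {"travel":[0.02,0.0174,0.0323],"dr":[0,0,0],"grip":0},
    {"travel":[0.02,0.0174,0.0323],"dr":[0,0,0],"grip":0},
    {"travel":[0,0,0],"dr":[0,0,0],"grip":0}
  ]
}}

```text
time_s: 4.95
ee_pos: [685.8, 160.4, 171.6]
ee_rot: [0.869, 0.315, -0.132, -0.358]
contact_force: [-0.3, 0.0, -0.2]
width: 0.3
grasp_force: 0.0
```

```bash
python3 - <<'E'
from st import *
s,T=show()
print("to prepress",move(T,np.array([-130,-86,159])-w2loc(s["ee_pos"])))
im=eyes.snapshot("wrist");cv2.imwrite("pics/w2.png",im[:,:,::-1])
k=eyes.get_calibration("wrist");print(proj(k,[loc2w([-109,-86,169]),loc2w([-109,-119,195]),s["ee_pos"]]))
E
```

```text
4.95 ee [685.8 160.4 171.6] local [-220.9  -88.4  171.6] q [ 0.27  0.92 -0.64  1.19 -0.19  1.52 -1.07] f [-0.3  0.  -0.2]
tool axes in cupboard frame (cols)
 [[-0.004 -0.709  0.705]
 [-1.     0.006 -0.001]
 [-0.004 -0.705 -0.709]]
to prepress [ -2.8 -55.6  73. ]
[[222.31055043 207.91465051]
 [186.07780016 173.98174263]
 [316.04147063 249.9477437 ]]
```

View pics/w2.png

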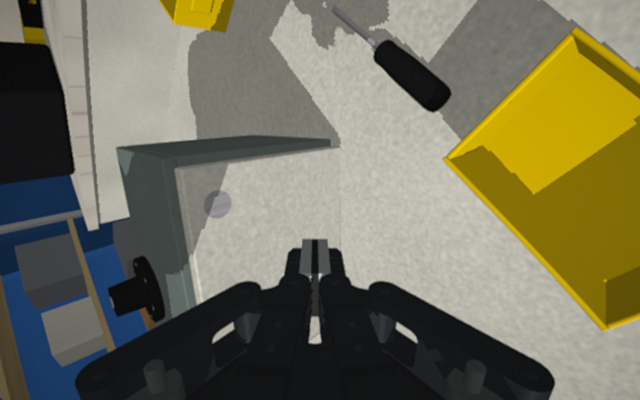

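Mark at (218,204), predicted (222,208), so it sits about 4 mm nearer the free edge. I'll close in and then creep.

Request:
{"method": "jog_arm", "body": {
  "increments": [
    {"travel":[0.0005,-0.026,0.034],"dr":[0,0,0],"grip":0},
    {"travel":[0.0005,-0.026,0.034],"dr":[0,0,0],"grip":0},
    {"travel":[0,0,0],"dr":[0,0,0],"grip":0}
  ]
}}

```text
time_s: 5.3
ee_pos: [630.9, 228.0, 167.7]
ee_rot: [0.868, 0.317, -0.129, -0.358]
contact_force: [0.2, -0.2, 0.3]
width: -0.1
grasp_force: 0.0
```

```bash
python3 - <<'E'
from st import *
s,T=show()
print(move(T,np.array([-122,-89,160])-w2loc(s["ee_pos"])))
E
```

```text
5.3 ee [630.9 228.  167.7] local [-133.9  -90.   167.7] q [ 0.24  0.86 -0.67  1.37 -0.23  1.37 -1.11] f [ 0.2 -0.2  0.3]
tool axes in cupboard frame (cols)
 [[-0.002 -0.71   0.704]
 [-1.    -0.001 -0.004]
 [ 0.003 -0.704 -0.71 ]]
[-1.1 -3.  13.8]
```

Request:
{"method": "jog_arm", "body": {
  "increments": [
    {"travel":[-0.0005,-0.0015,0.006],"dr":[0,0,0],"grip":0},
    {"travel":[-0.0005,-0.0015,0.006],"dr":[0,0,0],"grip":0},
    {"travel":[0,0,0],"dr":[0,0,0],"grip":0}
  ]
}}

```text
time_s: 5.6
ee_pos: [628.7, 228.9, 157.1]
ee_rot: [0.871, 0.312, -0.128, -0.357]
contact_force: [0.1, -0.6, 0.5]
width: -0.2
grasp_force: 0.0
```

Request:
{"method": "jog_arm", "body": {
  "increments": [
    {"travel":[0,-0.0014,0.0014],"dr":[0,0,0],"grip":0},
    {"travel":[0,0,0],"dr":[0,0,0],"grip":0}
  ]
}}

```text
time_s: 5.8
ee_pos: [627.5, 230.9, 156.8]
ee_rot: [0.871, 0.312, -0.128, -0.358]
contact_force: [0.1, -0.0, 1.2]
width: -0.1
grasp_force: 0.0
```

Request:
{"method": "jog_arm", "body": {
  "increments": [
    {"travel":[0,-0.0014,0.0014],"dr":[0,0,0],"grip":0},
    {"travel":[0,0,0],"dr":[0,0,0],"grip":0}
  ]
}}

```text
time_s: 6.0
ee_pos: [625.8, 232.9, 156.7]
ee_rot: [0.871, 0.312, -0.128, -0.358]
contact_force: [-0.4, 0.1, -0.8]
width: -0.3
grasp_force: 0.0
```

Request:
{"method": "jog_arm", "body": {
  "increments": [
    {"travel":[0,-0.004,0.001],"dr":[0,0,0],"grip":0},
    {"travel":[0,0,0],"dr":[0,0,0],"grip":0}
  ]
}}

```text
time_s: 6.2
ee_pos: [623.2, 236.2, 159.3]
ee_rot: [0.87, 0.313, -0.128, -0.358]
contact_force: [-0.8, -0.1, 0.7]
width: -0.2
grasp_force: 0.0
```

Request:
{"method": "jog_arm", "body": {
  "increments": [
    {"travel":[0,-0.0014,0.0014],"dr":[0,0,0],"grip":0},
    {"travel":[0,0,0],"dr":[0,0,0],"grip":0}
  ]
}}

```text
time_s: 6.4
ee_pos: [622.0, 237.3, 158.9]
ee_rot: [0.871, 0.313, -0.128, -0.358]
contact_force: [-0.0, -0.1, 0.0]
width: -0.2
grasp_force: 0.0
```

Request:
{"method": "jog_arm", "body": {
  "increments": [
    {"travel":[0,-0.0014,0.0014],"dr":[0,0,0],"grip":0},
    {"travel":[0,0,0],"dr":[0,0,0],"grip":0}
  ]
}}

```text
time_s: 6.6
ee_pos: [620.8, 238.8, 158.8]
ee_rot: [0.871, 0.312, -0.128, -0.358]
contact_force: [0.4, 0.4, -0.4]
width: 0.2
grasp_force: 0.0
```

```bash
python3 - <<'E'
from st import *
s,T=show()
im=eyes.snapshot("wrist");cv2.imwrite("pics/w3.png",cv2.resize(im[130:290,160:400,::-1],None,fx=3,fy=3))
E
```

```text
6.6 ee [620.8 238.8 158.8] local [-119.1  -89.3  158.8] q [ 0.24  0.85 -0.67  1.4  -0.24  1.33 -1.12] f [ 0.4  0.4 -0.4]
tool axes in cupboard frame (cols)
 [[-0.012 -0.711  0.703]
 [-1.     0.009 -0.008]
 [-0.    -0.703 -0.711]]
```

View pics/w3.png

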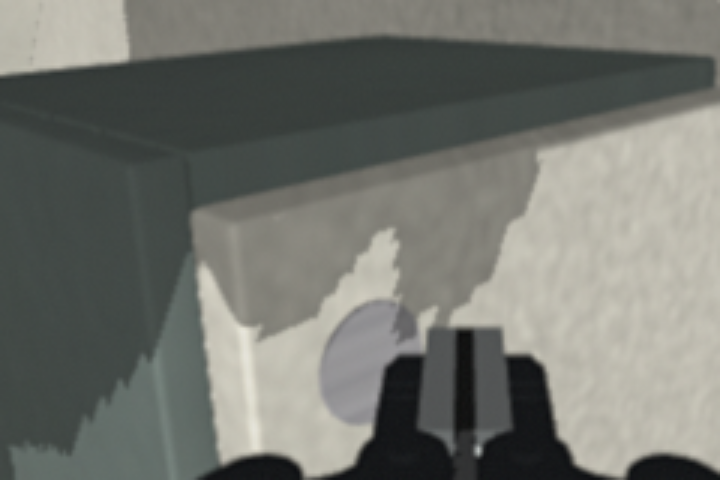

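The fingertips (crop 465,380) sit just in front of the mark (crop 370,362), slightly below it and lined up along the door. I'll raise about 3 mm and keep creeping in.

Request:
{"method": "jog_arm", "body": {
  "increments": [
    {"travel":[0.001,-0.0036,-0.0007],"dr":[0,0,0],"grip":0},
    {"travel":[0,0,0],"dr":[0,0,0],"grip":0}
  ]
}}

```text
time_s: 6.85
ee_pos: [620.5, 241.4, 162.5]
ee_rot: [0.87, 0.313, -0.128, -0.358]
contact_force: [0.1, -0.7, 1.3]
width: 0.0
grasp_force: 0.0
```

Request:
{"method": "jog_arm", "body": {
  "increments": [
    {"travel":[0,-0.0014,0.0014],"dr":[0,0,0],"grip":0},
    {"travel":[0,0,0],"dr":[0,0,0],"grip":0}
  ]
}}

```text
time_s: 7.05
ee_pos: [619.0, 242.6, 161.9]
ee_rot: [0.871, 0.312, -0.128, -0.358]
contact_force: [0.3, 0.4, -0.3]
width: -0.4
grasp_force: 0.0
```

Request:
{"method": "jog_arm", "body": {
  "increments": [
    {"travel":[0,-0.0014,0.0014],"dr":[0,0,0],"grip":0},
    {"travel":[0,0,0],"dr":[0,0,0],"grip":0}
  ]
}}

```text
time_s: 7.25
ee_pos: [617.7, 244.1, 161.8]
ee_rot: [0.871, 0.312, -0.129, -0.358]
contact_force: [-0.3, -0.2, -1.2]
width: 0.0
grasp_force: 0.0
```

Request:
{"method": "jog_arm", "body": {
  "increments": [
    {"travel":[0,-0.0014,0.0014],"dr":[0,0,0],"grip":0},
    {"travel":[0,0,0],"dr":[0,0,0],"grip":0}
  ]
}}

```text
time_s: 7.45
ee_pos: [616.4, 245.7, 161.8]
ee_rot: [0.87, 0.312, -0.128, -0.358]
contact_force: [-0.4, 0.8, 0.3]
width: 0.1
grasp_force: 0.0
```

Request:
{"method": "jog_arm", "body": {
  "increments": [
    {"travel":[0,-0.0014,0.0014],"dr":[0,0,0],"grip":0},
    {"travel":[0,0,0],"dr":[0,0,0],"grip":0}
  ]
}}

```text
time_s: 7.65
ee_pos: [615.3, 247.0, 161.7]
ee_rot: [0.871, 0.312, -0.128, -0.358]
contact_force: [-0.5, 1.1, -0.5]
width: 0.0
grasp_force: 0.1
```

Request:
{"method": "jog_arm", "body": {
  "increments": [
    {"travel":[0,-0.0014,0.0014],"dr":[0,0,0],"grip":0},
    {"travel":[0,0,0],"dr":[0,0,0],"grip":0}
  ]
}}

```text
time_s: 7.85
ee_pos: [615.1, 247.4, 161.6]
ee_rot: [0.871, 0.312, -0.128, -0.357]
contact_force: [2.3, -2.5, 0.3]
width: -0.0
grasp_force: 1.6
```

Contact, about 3.4 N along the normal. Pressing further.

Request:
{"method": "jog_arm", "body": {
  "increments": [
    {"travel":[0,-0.0014,0.0014],"dr":[0,0,0],"grip":0},
    {"travel":[0,0,0],"dr":[0,0,0],"grip":0}
  ]
}}

```text
time_s: 8.05
ee_pos: [614.1, 248.7, 161.6]
ee_rot: [0.871, 0.312, -0.127, -0.357]
contact_force: [2.8, -4.5, 1.4]
width: -0.2
grasp_force: 2.4
```

Request:
{"method": "jog_arm", "body": {
  "increments": [
    {"travel":[0,-0.0014,0.0014],"dr":[0,0,0],"grip":0},
    {"travel":[0,0,0],"dr":[0,0,0],"grip":0}
  ]
}}

```text
time_s: 8.25
ee_pos: [612.7, 250.5, 161.6]
ee_rot: [0.871, 0.312, -0.127, -0.357]
contact_force: [2.9, -3.3, 1.3]
width: 0.1
grasp_force: 2.1
```

Request:
{"method": "jog_arm", "body": {
  "increments": [
    {"travel":[0,-0.0014,0.0014],"dr":[0,0,0],"grip":0},
    {"travel":[0,0,0],"dr":[0,0,0],"grip":0}
  ]
}}

```text
time_s: 8.45
ee_pos: [610.7, 253.0, 161.7]
ee_rot: [0.871, 0.312, -0.128, -0.358]
contact_force: [3.1, -2.7, 1.5]
width: 0.0
grasp_force: 2.1
```

Force peaked at 5.2 N and then fell over about 7 mm of travel, so the catch has probably let go. Drawing back.

Request:
{"method": "jog_arm", "body": {
  "increments": [
    {"travel":[0,0.02,-0.02],"dr":[0,0,0],"grip":0},
    {"travel":[0,0.035,-0.035],"dr":[0,0,0],"grip":0},
    {"travel":[0,0.035,-0.035],"dr":[0,0,0],"grip":0},
    {"travel":[0,0.035,-0.035],"dr":[0,0,0],"grip":0},
    {"travel":[0,0,0],"dr":[0,0,0],"grip":0},
    {"travel":[0,0,0],"dr":[0,0,0],"grip":0},
    {"travel":[0,0,0],"dr":[0,0,0],"grip":0},
    {"travel":[0,0,0],"dr":[0,0,0],"grip":0},
    {"travel":[0,0,0],"dr":[0,0,0],"grip":0},
    {"travel":[0,0,0],"dr":[0,0,0],"grip":0},
    {"travel":[0,0,0],"dr":[0,0,0],"grip":0},
    {"travel":[0,0,0],"dr":[0,0,0],"grip":0}
  ]
}}

```text
time_s: 9.65
ee_pos: [722.7, 116.6, 162.8]
ee_rot: [0.871, 0.312, -0.128, -0.358]
contact_force: [-0.1, 0.8, 0.1]
width: -0.3
grasp_force: 0.0
```

```bash
python3 - <<'E'
from st import *
s,T=show()
im=eyes.snapshot("scene");cv2.imwrite("pics/s4.png",cv2.resize(im[120:360,270:530,::-1],None,fx=2.4,fy=2.4))
k=eyes.get_calibration("scene")
for a in (0,.45):
    d=np.array([-np.sin(a),-np.cos(a),0]);o=np.array([-np.cos(a),np.sin(a),0])
    H=np.array([-94,119,195.])
    print(a,((proj(k,[loc2w(H),loc2w(H+238*d),loc2w(H+238*d+15*o)])-[270,120])*2.4).round().tolist(),"tip inner loc",H+238*d)
E
```

```text
9.65 ee [722.7 116.6 162.8] local [-278.2  -88.4  162.8] q [ 0.29  0.98 -0.61  1.07 -0.17  1.6  -1.04] f [-0.1  0.8  0.1]
tool axes in cupboard frame (cols)
 [[-0.012 -0.711  0.703]
 [-1.     0.009 -0.009]
 [ 0.    -0.703 -0.711]]
0 [[211.0, 169.0], [248.0, 351.0], [233.0, 352.0]] tip inner loc [ -94. -119.  195.]
0.45 [[211.0, 169.0], [141.0, 339.0], [127.0, 335.0]] tip inner loc [-197.52179712  -95.30641036  195.        ]
```

View pics/s4.png

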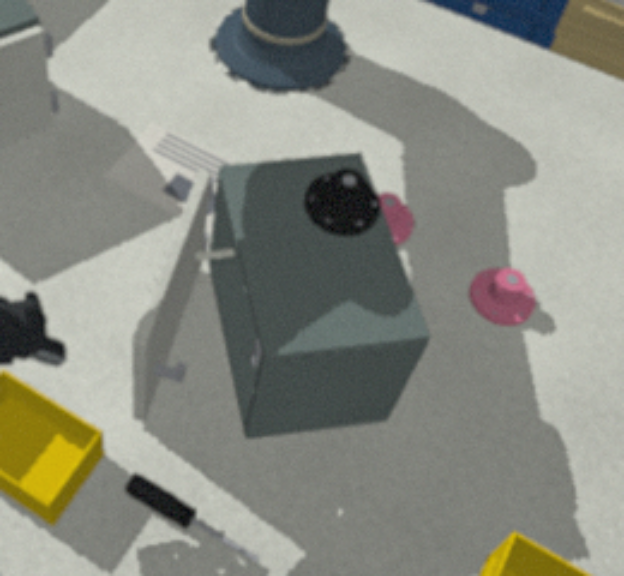

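The door stands ajar at 0.45: the free edge at (140,335) in the crop matches the prediction. Next I go up, straighten the tool, move over the gap and drop behind the door near its free edge.

Request:
{"method": "jog_arm", "body": {
  "increments": [
    {"travel":[0,-0.032,-0.032],"dr":[0,0,0],"grip":0},
    {"travel":[0,-0.032,-0.032],"dr":[0,0,0],"grip":0},
    {"travel":[0,-0.032,-0.032],"dr":[0,0,0],"grip":0},
    {"travel":[0,0,0],"dr":[-0.13,0,0],"grip":0},
    {"travel":[0,0,0],"dr":[-0.13,0,0],"grip":0},
    {"travel":[0,0,0],"dr":[-0.13,0,0],"grip":0},
    {"travel":[0,0,0],"dr":[-0.13,0,0],"grip":0},
    {"travel":[0,0,0],"dr":[-0.13,0,0],"grip":0},
    {"travel":[0,0,0],"dr":[-0.13,0,0],"grip":0},
    {"travel":[0,0,0],"dr":[0,0,0],"grip":0}
  ]
}}

```text
time_s: 10.7
ee_pos: [719.5, 123.3, 300.9]
ee_rot: [0.94, 0.342, 0.001, -0.001]
contact_force: [-1.0, 0.9, -0.1]
width: -0.3
grasp_force: 0.0
```

```bash
python3 - <<'E'
from st import *
s,T=show()
print(move(T,np.array([-150,-86,290])-w2loc(s["ee_pos"])))
E
```

```text
10.7 ee [719.5 123.3 300.9] local [-271.1  -90.2  300.9] q [ 0.06  0.56 -0.47  1.27  0.25  1.36 -1.28] f [-1.   0.9 -0.1]
tool axes in cupboard frame (cols)
 [[-0.004 -1.     0.001]
 [-1.     0.004 -0.003]
 [ 0.003 -0.001 -1.   ]]
[  -4.7 -121.1   11. ]
```

Request:
{"method": "jog_arm", "body": {
  "increments": [
    {"travel":[-0.001,-0.04,0],"dr":[0,0,0],"grip":0},
    {"travel":[-0.001,-0.04,0],"dr":[0,0,0],"grip":0},
    {"travel":[-0.002,-0.041,0],"dr":[0,0,0],"grip":0},
    {"travel":[0,0,0.04],"dr":[0,0,0],"grip":0},
    {"travel":[0,0,0.03],"dr":[0,0,0],"grip":0},
    {"travel":[0,0,0],"dr":[0,0,0],"grip":0}
  ]
}}

```text
time_s: 11.3
ee_pos: [640.6, 205.2, 223.1]
ee_rot: [0.942, 0.337, -0.005, -0.0]
contact_force: [-0.5, -1.2, 0.4]
width: 0.2
grasp_force: 0.0
```

```bash
python3 - <<'E'
from st import *
s,T=show()
print(move(T,np.array([-150,-86,150])-w2loc(s["ee_pos"])))
im=eyes.snapshot("scene");cv2.imwrite("pics/s5.png",cv2.resize(im[120:360,270:530,::-1],None,fx=2.4,fy=2.4))
E
```

```text
11.3 ee [640.6 205.2 223.1] local [-157.5  -82.8  223.1] q [-0.04  0.52 -0.49  1.52  0.26  1.17 -1.46] f [-0.5 -1.2  0.4]
tool axes in cupboard frame (cols)
 [[-0.014 -1.     0.005]
 [-1.     0.015  0.01 ]
 [-0.01  -0.004 -1.   ]]
[ 3.9 -7.3 73.1]
```

View pics/s5.png

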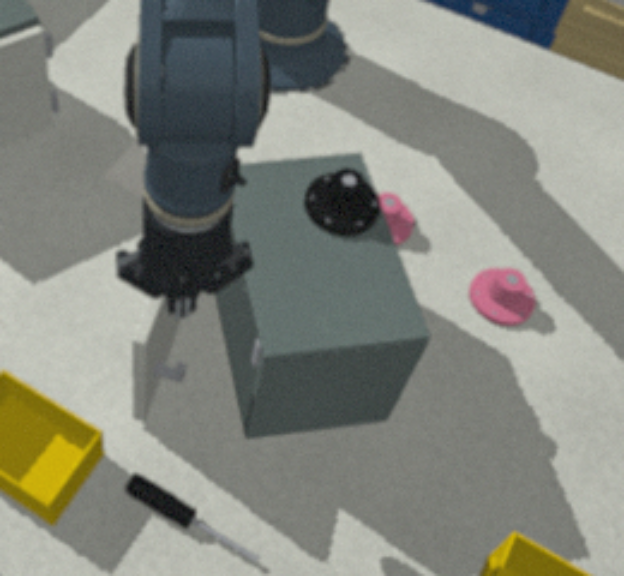

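The fingers are over the gap behind the door and clear of the case. Lowering to about z = 158.

Request:
{"method": "jog_arm", "body": {
  "increments": [
    {"travel":[0.004,-0.007,0.02],"dr":[0,0,0],"grip":0},
    {"travel":[0,0,0.02],"dr":[0,0,0],"grip":0},
    {"travel":[0,0,0.015],"dr":[0,0,0],"grip":0},
    {"travel":[0,0,0.01],"dr":[0,0,0],"grip":0},
    {"travel":[0,0,0],"dr":[0,0,0],"grip":0}
  ]
}}

```text
time_s: 11.85
ee_pos: [641.0, 215.1, 162.6]
ee_rot: [0.941, 0.337, -0.001, -0.0]
contact_force: [0.2, -0.1, -0.7]
width: -0.1
grasp_force: 0.0
```

```bash
python3 - <<'E'
from st import *
s,T=show()
E
```

```text
11.85 ee [641.  215.1 162.6] local [-150.3  -89.5  162.6] q [-0.06  0.58 -0.48  1.58  0.29  1.06 -1.5 ] f [ 0.2 -0.1 -0.7]
tool axes in cupboard frame (cols)
 [[-0.014 -1.     0.001]
 [-1.     0.014  0.002]
 [-0.002 -0.001 -1.   ]]
```

Request:
{"method": "jog_arm", "body": {
  "increments": [
    {"travel":[0,0,0],"dr":[0,0,0.09],"grip":0},
    {"travel":[0,0,0],"dr":[0,0,0.09],"grip":0},
    {"travel":[0,0,0],"dr":[0,0,0.09],"grip":0},
    {"travel":[-0.0007,0.015,0],"dr":[0,0,0.07],"grip":0},
    {"travel":[-0.0007,0.015,0],"dr":[0,0,0.07],"grip":0},
    {"travel":[-0.0007,0.015,0],"dr":[0,0,0.07],"grip":0},
    {"travel":[-0.0007,0.015,0],"dr":[0,0,0.07],"grip":0}
  ]
}}

```text
time_s: 12.55
ee_pos: [658.3, 159.6, 165.3]
ee_rot: [0.998, 0.068, 0.002, -0.002]
contact_force: [1.7, 2.8, -0.1]
width: 0.1
grasp_force: 1.2
```

```bash
cat >> st.py <<'E'
def arc():
    s,T=show();v=w2loc(s["ee_pos"])[:2]-[-94,119]
    x=Rz.T@T.as_matrix()[:,0]
    print("R",np.hypot(*v),"phi",np.arctan2(-v[0],-v[1]),"tool phi",np.arctan2(-x[0],-x[1]))
E
python3 -c "
from st import *
arc()"
```

```text
12.55 ee [658.3 159.6 165.3] local [-203.8  -66.9  165.3] q [-0.06  0.55 -0.35  1.58  0.21  1.04 -1.9 ] f [ 1.7  2.8 -0.1]
tool axes in cupboard frame (cols)
 [[-0.535 -0.845  0.   ]
 [-0.845  0.535 -0.005]
 [ 0.005 -0.003 -1.   ]]
R 215.93228896215825 phi 0.5336520416404431 tool phi 0.5645146627306793
```

Gentle contact, about 3 N, and the door is swinging. Joint 7 is going towards its limit, so I'll rotate less from here.

Request:
{"method": "jog_arm", "body": {
  "increments": [
    {"travel":[0,0.015,0],"dr":[0,0,0.03],"grip":0},
    {"travel":[-0.0007,0.015,0],"dr":[0,0,0.03],"grip":0},
    {"travel":[-0.0013,0.015,0],"dr":[0,0,0.03],"grip":0},
    {"travel":[-0.0019,0.015,0],"dr":[0,0,0.03],"grip":0},
    {"travel":[-0.0025,0.015,0],"dr":[0,0,0.03],"grip":0},
    {"travel":[-0.0031,0.0147,0],"dr":[0,0,0.03],"grip":0}
  ]
}}

```text
time_s: 13.15
ee_pos: [652.5, 67.2, 163.2]
ee_rot: [1.0, -0.022, -0.0, 0.0]
contact_force: [-1.7, 2.7, 0.2]
width: -0.1
grasp_force: 1.2
```

```bash
python3 -c "
from st import *
arc()"
```

```text
13.15 ee [652.5  67.2 163.2] local [-270.7   -2.8  163.2] q [ 0.04  0.52 -0.3   1.64  0.17  1.01 -1.92] f [-1.7  2.7  0.2]
tool axes in cupboard frame (cols)
 [[-0.678 -0.735  0.   ]
 [-0.735  0.678  0.   ]
 [-0.001  0.    -1.   ]]
R 214.5898286102018 phi 0.9671106468590902 tool phi 0.7449128668660274
```

Request:
{"method": "jog_arm", "body": {
  "increments": [
    {"travel":[-0.0038,0.0145,0],"dr":[0,0,0.04],"grip":0},
    {"travel":[-0.0042,0.0144,0],"dr":[0,0,0.04],"grip":0},
    {"travel":[-0.0047,0.0143,0],"dr":[0,0,0.04],"grip":0},
    {"travel":[-0.0051,0.0141,0],"dr":[0,0,0.04],"grip":0},
    {"travel":[-0.0055,0.014,0],"dr":[0,0,0.04],"grip":0},
    {"travel":[-0.0059,0.0138,0],"dr":[0,0,0.04],"grip":0}
  ]
}}

```text
time_s: 13.75
ee_pos: [611.8, -12.2, 163.6]
ee_rot: [0.99, -0.142, 0.0, 0.0]
contact_force: [-0.2, 2.5, -0.7]
width: -0.1
grasp_force: 1.2
```

```bash
python3 -c "
from st import *
arc()"
```

```text
13.75 ee [611.8 -12.2 163.6] local [-305.1   79.5  163.6] q [ 0.13  0.44 -0.24  1.75  0.12  0.96 -2.01] f [-0.2  2.5 -0.7]
tool axes in cupboard frame (cols)
 [[-0.834 -0.552 -0.   ]
 [-0.552  0.834 -0.   ]
 [ 0.001 -0.    -1.   ]]
R 214.77332005683724 phi 1.3859681538167041 tool phi 0.9858002815797287
```

Request:
{"method": "jog_arm", "body": {
  "increments": [
    {"travel":[-0.0063,0.0136,0],"dr":[0,0,0.04],"grip":0},
    {"travel":[-0.0067,0.0134,0],"dr":[0,0,0.04],"grip":0},
    {"travel":[-0.0071,0.0132,0],"dr":[0,0,0.04],"grip":0},
    {"travel":[-0.005,0.009,0],"dr":[0,0,0.02],"grip":0},
    {"travel":[-0.003,0.005,0],"dr":[0,0,0.0],"grip":0},
    {"travel":[0,0,0],"dr":[0,0,0],"grip":0}
  ]
}}

```text
time_s: 14.35
ee_pos: [566.8, -54.1, 163.5]
ee_rot: [0.978, -0.21, -0.0, 0.001]
contact_force: [0.5, 0.7, -0.8]
width: 0.0
grasp_force: 0.0
```

```bash
python3 - <<'E'
from st import *
arc()
im=eyes.snapshot("side");cv2.imwrite("pics/s6.png",cv2.resize(im[60:,130:530,::-1],None,fx=1.75,fy=1.75))
k=eyes.get_calibration("side")
for a in (1.4,1.57,1.7,1.85):
    d=np.array([-np.sin(a),-np.cos(a),0]);H=np.array([-94,119,195.])
    print(a,((proj(k,[loc2w(H),loc2w(H+238*d)])-[130,60])*1.75).round().tolist())
E
```

```text
14.35 ee [566.8 -54.1 163.5] local [-308.1  140.8  163.5] q [ 0.18  0.38 -0.2   1.85  0.1   0.92 -2.06] f [ 0.5  0.7 -0.8]
tool axes in cupboard frame (cols)
 [[-0.902 -0.433 -0.001]
 [-0.433  0.902  0.001]
 [-0.     0.002 -1.   ]]
R 215.1858364224147 phi 1.6724727636278671 tool phi 1.1234694144148596
1.4 [[334.0, 278.0], [310.0, 175.0]]
1.57 [[334.0, 278.0], [332.0, 173.0]]
1.7 [[334.0, 278.0], [349.0, 174.0]]
1.85 [[334.0, 278.0], [369.0, 177.0]]
```

View pics/s6.png

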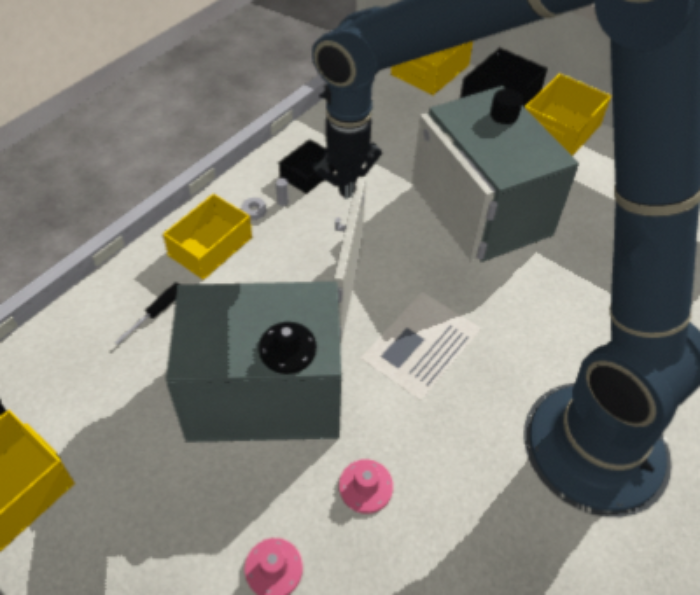

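The door is past square: its free end at (360,180) matches about 1.75 rad, and everything else looks undisturbed. Backing the fingers off the door, then up.

Request:
{"method": "jog_arm", "body": {
  "increments": [
    {"travel":[0.005,-0.015,0],"dr":[0,0,0],"grip":0},
    {"travel":[0.005,-0.02,0],"dr":[0,0,0],"grip":0},
    {"travel":[0,0,-0.04],"dr":[0,0,0],"grip":0},
    {"travel":[0,0,-0.05],"dr":[0,0,0],"grip":0},
    {"travel":[0,0,-0.05],"dr":[0,0,0],"grip":0},
    {"travel":[0,0,0],"dr":[0,0,0],"grip":0},
    {"travel":[0,0,0],"dr":[0,0,0],"grip":0},
    {"travel":[0,0,0],"dr":[0,0,0],"grip":0}
  ]
}}

```text
time_s: 15.2
ee_pos: [590.9, -24.0, 302.0]
ee_rot: [0.978, -0.209, -0.001, 0.0]
contact_force: [-0.1, 0.1, -0.3]
width: -0.1
grasp_force: 0.0
```

```bash
python3 - <<'E'
from st import *
arc()
im=eyes.snapshot("side");cv2.imwrite("pics/s7.png",cv2.resize(im[60:,130:530,::-1],None,fx=1.75,fy=1.75))
E
```

```text
15.2 ee [590.9 -24.  302. ] local [-300.6  103.1  302. ] q [ 0.14  0.29 -0.22  1.64  0.07  1.22 -2.08] f [-0.1  0.1 -0.3]
tool axes in cupboard frame (cols)
 [[-0.901 -0.434  0.002]
 [-0.434  0.901  0.002]
 [-0.002  0.001 -1.   ]]
R 207.238690556149 phi 1.4938571181809877 tool phi 1.1213256047765572
```

View pics/s7.png

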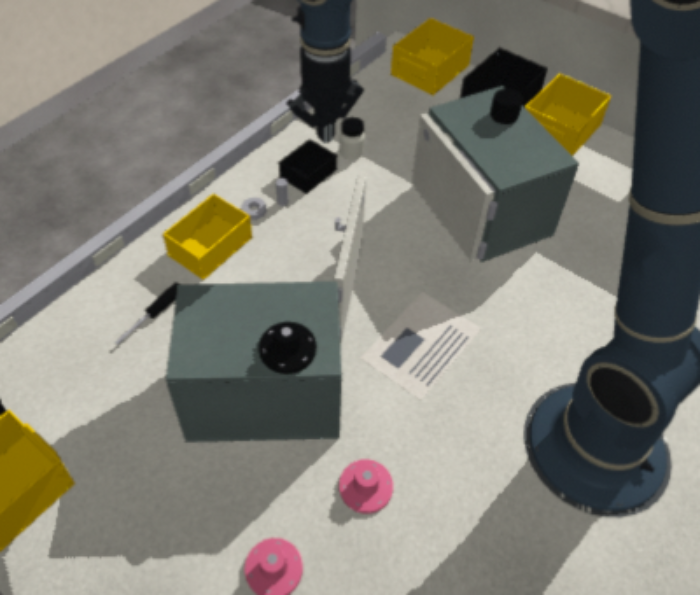

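The door stays open past square, with its free end at (360,178). The gripper is clear, the other cupboard is shut and everything else stands where it was.

```bash
python3 -c "
from plant import job
print(job.sign_off())"
```

```text
the job is handed in; nothing more can be done
None
```

The left cupboard, the one with the flanged hub on its roof, is open past square (about 1.75 rad), the arm is clear, nothing else looks moved, and the job was handed in at about 15 s of robot time.

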